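# Brace the jar and unscrew its tight cap

### The job

Brace the stoneware jar in its clamp: turn the clamp's knob clockwise, a little at a time, until the pointer on the scale lines up with the broad mark, and never screw on well past it. Then unscrew the tight steel cap (counter-clockwise), stop turning as soon as its threads let go, without dragging the jar round or out of its rest, and lift the cap straight up. Finish while still holding the cap level in the gripper, 1 to 5 cm clear above the jar's mouth, with the jar still braced at the mark; leave the things around undisturbed.

Things in the scene. Friction and masses are not known exactly. Their poses are not given: they have to be found in the camera images.
- clamp: jar clamp fixed to the worktop; steel plate 130 x 300 x 8 mm. Origin under its centre, +y from jar to knob. Jar axis near (0, -0.080); V rest behind it (y < -0.10) 68 mm high. Grey housing, y 0.04 to 0.14, top at z 0.058, carries the knob (0.012, 0.080) and, at its -x edge, the scale. A rubber pad (up to 60 mm high) presses the jar into the V. Unbraced, the jar tends to turn with the cap.
- knob_grip (a point): point on the knob's vertical axis at the height where its grip bar is pinched from above. The knob is 44 mm wide; its grip bar is 42 mm long, 14 mm thick and 30 mm high, its top 7 mm above this point (direction: see knob).
- knob (a joint): knob angle in rad, 0 to 3.0, grows clockwise from above (tightens). At 0 the grip bar lies along the clamp's x axis; at q it lies at yaw -q from there. Friction 0.2 to 0.35 N m; stays where left. Per rad the pointer moves 15 mm and the pad 5 mm; the pad meets the jar near 1.5, the mark is reached at 2.0 (pad force about 30 N through a spring). Starts between 0.5 and 1.1.
- pointer (a joint): position of the small black pointer on the scale, in m, moving along the clamp's -y as the knob is tightened; it is in line with the broad mark at 0.030 (that is, the pointer's y equals the mark's).
- pointer_tip (a point): tip of the pointer, on the scale on the housing's top
- mark (a point): the one broad black mark on the scale (3 mm wide, across the scale; the fine graduations are 5 mm apart)
- jar: loose stoneware jar standing on the base plate in the V rest: 68 mm diameter up to 82 mm above its foot, then a shoulder to a 41 mm neck, rim 117 mm above the foot; in the mouth a sprung black seal disc, 36 mm wide, stands 5 mm above the rim, 9 mm when freed. 0.45 kg. Origin at the centre of its foot, z up.
- jar_rib (a point): middle of a small upright rib on the jar's wall, 34 mm from the axis on the jar's -x side, 45 mm above its foot: shows whether the jar has turned
- cap: loose ribbed steel cap, 60 mm wide, 26 high, 60 g. Origin: centre of its lower edge, 100.5 mm above the jar's foot when on. Lugs under neck ledges, pressed up by the sprung seal (20 N): needs a firm grip, about 0.3 N m. Yaw relative to jar: 0 hard tight, starts 0 to 0.15; counter-clockwise (+) it comes free at 0.84 (seal lifts it 4 mm) and meets stops at 1.50; 1.17 is the middle of the gap.
- mug_island: bystander: mug 101 mm high, origin under its centre
- salt: bystander: salt shaker 90 mm high, origin under its centre
- mill: bystander: wooden pepper mill 150 mm high, origin under its centre
- spoon: bystander: teaspoon 130 mm long lying flat
There are look-alikes about, which are no part of the job. Of the things that look like the cap, the larger one is meant.

How it is judged:
On the way, in this order (a step that is already met when the one before it is completed fails the run):
1. the pointer stands at the mark (within 2.5 mm), the cap still screwed on (value of joint pointer between 0.0275 and 0.0325 m and z of cap in the frame of jar below 0.1025 m), for 0.3 s.
2. the threads have let go: the cap has risen on the braced jar (z of cap in the frame of jar above 0.1032 m and value of joint pointer between 0.0275 and 0.0325 m), for 0.1 s.
At the end, for the whole second after the job is handed in: gripper holds the cap still and level (0.2 rad), touching only the fingers, over the jar (axes within 25 mm), its lower edge 126 to 182 mm above the jar's foot (9 to 65 above the rim); pointer within 2.5 mm of the mark; jar upright, its rib within 12 mm of its start (z of cap in the frame of jar between 0.126 and 0.182 m and horizontal distance between cap and jar below 0.025 m and angle between cap's own z axis and vertical below 0.2 rad and contact force between the fingers and cap above 2 N and contact force between each of cap, the arm and jar below 0.1 N and linear speed of cap below 0.03 m/s and value of joint pointer between 0.0275 and 0.0325 m and distance of jar_rib from where it was at the start of the episode below 0.012 m and angle between jar's own z axis and vertical below 0.1 rad); the arm keeps its last pose, push and grip.
It fails at once if the clamp is screwed more than 7 mm past the mark on the scale (value of joint pointer above 0.037 m).
It fails at once if the jar is dragged round or out of its rest (its rib moves more than 15 mm) (distance of jar_rib from where it was at the start of the episode above 0.015 m).
It fails at once if a bystander is pushed more than 30 mm (distance of any of mug_island, salt, mill, spoon from where it was at the start of the episode above 0.03 m).
It also fails if it takes over 54 s, if anything falls off the work surface, if the arm or the gripper's body presses on something with over 40 N, if the wrist force passes 120 N, or if a joint passes its speed limit or range.

### The arm

A 7-joint arm with a two-finger parallel gripper is mounted at the origin on a cart in front of the work surface, level with it; the furniture and walls round the work are solid. World frame = base frame: x ahead of the robot, y to its left, z up, the work surface at z = 0. Lengths are in m, angles in rad, forces in N, time in s.
With the tool pointing down it reaches from about 0.425 to 0.825 m from the base axis. Payload 3.6 kg.
Tool frame: the origin (TCP) lies where the fingers leave the gripper's body, on its centre line; the fingertips stand 73 mm ahead of it and the grasp point (between the pads) lies 54 mm ahead of it; z points along the fingers, y is the line along which they close (so a half turn about z gives the same grasp; the last joint's range is limited). The gripper opens to 85 mm and grips with 20 to 120 N. Pads are 22 mm wide; open, the fingers measure 114 mm over their backs; the gripper's body (76 mm by 85 mm) begins 54 mm behind the grasp point. The pads swing forward as they close: fully open they stand 13 mm farther back than shut.
Start: joints at [-1.131, 0.615, -0.013, 1.423, 0.008, 1.103, -0.04], TCP at [0.292, 0.581, 0.304] pointing down, gripper open.
Joint ranges: [-3.12, 3.12], [-0.3, 2.06], [-1.34, 1.32], [0.26, 2.42], [-1.36, 4.5], [0.01, 1.98], [-2.84, 2.84]. Speed limits (rad/s): [2.79, 2.79, 3.14, 3.14, 3.14, 3.14, 3.14].

### API

Orientations are given as a unit quaternion [x, y, z, w].
In Python, from station import arm, snapshot, camera_info, ticket gives the robot as it stands. Calls block until the motion is done:
- arm.movep(position, orientation): joint-space move of the TCP to a pose.
- arm.line_to(position, velocity=0.15, ori=None): straight line of the TCP; ori=None keeps the orientation; velocity is the mean speed in m/s.
- arm.move_j(angles): joint-space move.
- arm.move_gripper(opening, effort=None): opening from 0.0 (shut) to 1.0 (fully open); effort is the grip in N (None keeps the last); returns when the fingers have stopped.
- arm.pause(seconds).
- arm.ik(position, orientation): joint angles nearest the present ones, or None.
- snapshot(name): name is "scene" or "top" or "wrist"; returns the picture (400x640x3 uint8, blue, green, red); there is no depth.
- camera_info(name): a dict with "fx", "fy", "cx", "cy" (pixels), "R" (3x3) and "t" (3): a world point X has camera coordinates R X + t; the wrist camera has in their place "T_tool_cam" (4x4, takes a point from camera to tool coordinates, whose origin is the TCP and whose axes are the flange's). Camera axes: x right, y down, z forward; pixel columns grow to the right and rows downward; lengths in m; the calibration is good to about 2 mm. A picture is of the moment at which its call begins: read the wrist's pose just before it. camera_info takes no time and is no camera call.
A pose or a line that the arm cannot do raises arm.MotionError and nothing moves.
- ticket.finish_job(): hands the job in; it is judged then, once.
Readings, each from a call of its own:
- arm.read_time(): time.
- arm.read_joint_positions(): joint angles.
- arm.read_dq(): joint speeds.
- arm.read_effort(): joint torques, N m.
- arm.read_tool_pos(): TCP position.
- arm.read_eef_rot(): TCP orientation.
- arm.read_ft_force(): force on the tool from outside, world axes, zero at the start.
- arm.read_wrist_torque(): the same for the moment, N m.
- arm.read_opening(): opening from 0.0 (shut) to 1.0 (fully open).
- arm.read_finger_force(): force on a finger pad.
Only numpy, scipy, OpenCV 4.12 (cv2) and the standard library are available. Lean on these libraries where they do the work, as an engineer would, in place of code of your own. Each camera call takes 0.05 s, during which the arm holds its last target. There are 200 camera calls.

## Working session

There is one attempt and no reset: what is moved stays moved. The work goes in short steps, each a Python script; the robot and the scene stay as the last script left them, time stands still between calls to the robot, and variables do not carry over. Pictures are saved under pics/ and viewed, at most 10 in all, crops included, and the job is handed in when it is done.

```bash
ls; mkdir -p pics; python3 - <<'E'
from station import arm, snapshot, camera_info
import cv2,numpy as np
for n in("scene","top"):
    im=snapshot(n);cv2.imwrite(f"pics/{n}0.png",im)
    c=camera_info(n);print(n,c['fx'],c['fy'],c['cx'],c['cy'],np.round(c['R'],3).tolist(),np.round(c['t'],3))
print(camera_info("wrist"));print(arm.read_time(),arm.read_tool_pos(),arm.read_eef_rot())
E
```

```text
pics
scene 418.668461718728 418.668461718728 313.80835172884946 205.01878636615544 [[0.681, -0.732, 0.005], [-0.507, -0.475, -0.719], [0.529, 0.487, -0.695]] [-0.368  0.441  0.903]
top 460.9357611628434 460.9357611628434 326.09361123132163 200.656138471789 [[-0.017, -1.0, -0.013], [-0.983, 0.019, -0.182], [0.183, 0.01, -0.983]] [0.127 0.606 1.3  ]
{'fx': 335.24375301054863, 'fy': 335.24375301054863, 'cx': 317.36811426369957, 'cy': 201.34372152683054, 'T_tool_cam': array([[-9.80146911e-04, -9.62836534e-01, -2.70083040e-01,
         6.84869970e-02],
       [ 9.99999513e-01, -9.74340838e-04, -1.55565037e-04,
         3.13174919e-04],
       [-1.13369235e-04, -2.70083061e-01,  9.62837020e-01,
        -7.07398179e-02],
       [ 0.00000000e+00,  0.00000000e+00,  0.00000000e+00,
         1.00000000e+00]])}
0.1 [0.2916888  0.58028703 0.30282597] [ 2.30749693e-01  9.73012423e-01 -1.16096894e-03 -2.35329799e-04]
```

View pics/scene0.png

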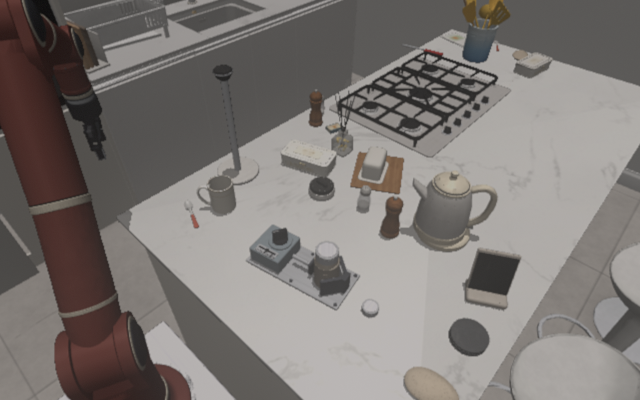

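View pics/top0.png

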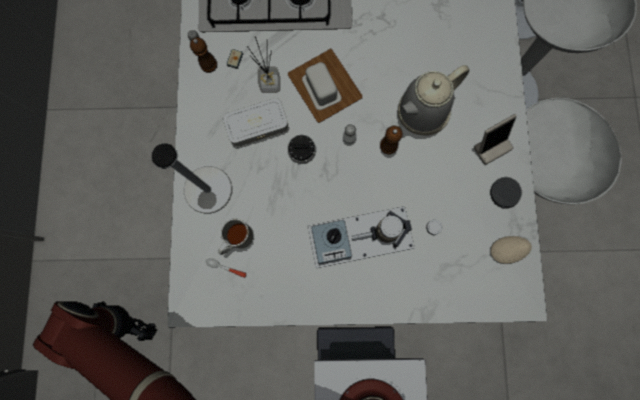

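The scene camera shows the clamp with its housing and knob at about (277,243), and the jar with its pale cap at (327,258). The top camera has the knob at (333,236) and the cap at (391,229).

Look-alikes:
- For the cap: the small white lid at top (434,227) / scene (370,307), and the dark disc at (506,192).
- For the knob: the black dial at top (302,149) / scene (321,187).

I choose the large cap on the jar and the dial on the grey housing. Next I'll look at both from the wrist camera.

```bash
cat > h.py <<'E'
from station import arm, snapshot, camera_info
import cv2,numpy as np
from scipy.spatial.transform import Rotation as Ro
def quat(yaw):  # tool down, tool x at world yaw
    return np.array([np.cos(yaw/2),np.sin(yaw/2),0,0])
def cam(name):
    c=camera_info(name);K=np.array([[c['fx'],0,c['cx']],[0,c['fy'],c['cy']],[0,0,1]])
    if 'R' in c: return K,np.array(c['R']),np.array(c['t'])
    T=np.eye(4);T[:3,:3]=Ro.from_quat(arm.read_eef_rot()).as_matrix();T[:3,3]=arm.read_tool_pos()
    M=np.linalg.inv(T@c['T_tool_cam']);return K,M[:3,:3],M[:3,3]
def ray(C,uv):
    K,R,t=C;d=R.T@np.linalg.solve(K,[*uv,1.]);return -R.T@t,d/np.linalg.norm(d)
def onplane(C,uv,z):
    o,d=ray(C,uv);return o+d*(z-o[2])/d[2]
def tri(obs):
    A=0;b=0
    for C,uv in obs:
        o,d=ray(C,uv);P=np.eye(3)-np.outer(d,d);A=A+P;b=b+P@o
    X=np.linalg.solve(A,b);return X,[round(float(np.linalg.norm((np.eye(3)-np.outer(d,d))@(X-o))),4) for o,d in (ray(*q) for q in obs)]
def proj(C,X):
    K,R,t=C;p=K@(R@np.array(X)+t);return p[:2]/p[2]
E
python3 - <<'E'
from h import *
import pickle
T=cam('top');S=cam('scene')
k,e=tri([(T,(334,235)),(S,(279,232))]);j,e2=tri([(T,(391,229)),(S,(327,248))]);print(k,e,j,e2)
c=(onplane(T,(334,236),.09)+onplane(T,(391,229),.134))/2;print(c)
t0=arm.read_time()
V=[]
for i,dy in enumerate((.06,-.06)):
    p=[c[0]-0.03,c[1]+dy,.32]
    arm.movep(p,quat(1.72));arm.pause(.2)
    C=cam('wrist');im=snapshot('wrist');V.append((C,im));cv2.imwrite(f'pics/w{i}.png',im)
    print(arm.read_time(),arm.read_tool_pos(),np.round(arm.read_joint_positions(),2))
pickle.dump(V,open('v.pkl','wb'))
E
```

```text
[0.50264912 0.09521659 0.09348567] [0.0002, 0.0002] [ 0.51466273 -0.06271208  0.14163109] [0.0046, 0.0046]
[0.50614073 0.01716798 0.112     ]
2.2917 [0.47618582 0.07780561 0.31989183] [-0.46  0.35  0.34  1.88 -0.14  0.94  0.1 ]
3.0917 [ 0.47633089 -0.0413352   0.31989036] [-0.23  0.35  0.37  1.89 -0.15  0.94  0.36]
```

View pics/w0.png

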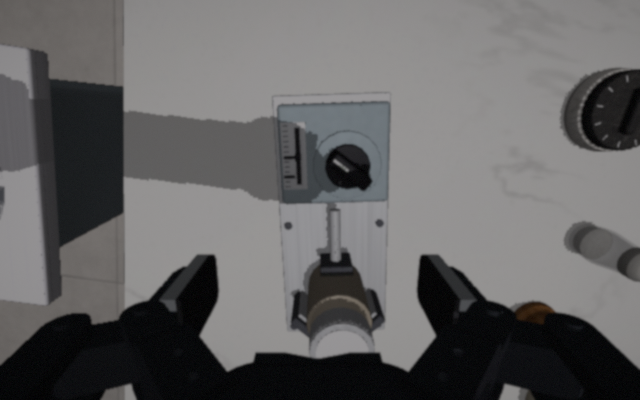

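View pics/w1.png

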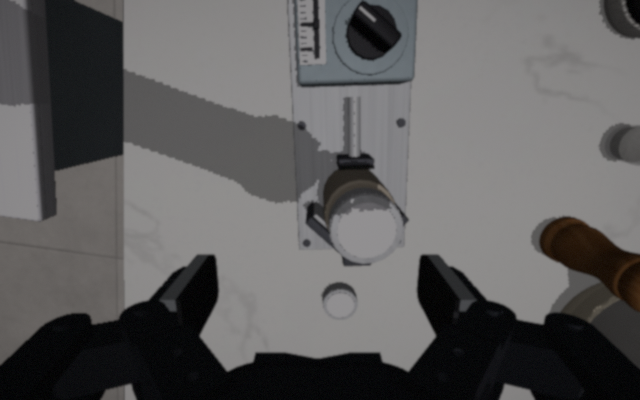

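w0 shows the housing at (333,152), the knob with its bar near (348,167), the scale at (293,155) and the jar cap at (342,340). w1 shows the cap top at (366,226), the small look-alike lid at (340,300) and the knob at (370,30). Next is a close crop with the circle fits overlaid.

```bash
python3 - <<'E'
from h import *
import pickle
V=pickle.load(open('v.pkl','rb'))
def crop(im,x0,x1,y0,y1,s): return cv2.resize(im[y0:y1,x0:x1],None,fx=s,fy=s,interpolation=cv2.INTER_CUBIC)
im=V[1][1]
g=cv2.cvtColor(cv2.resize(im[170:280,310:420],None,fx=4,fy=4,interpolation=cv2.INTER_CUBIC),cv2.COLOR_BGR2GRAY)
h=cv2.HoughCircles(g,cv2.HOUGH_GRADIENT_ALT,1.5,40,param1=150,param2=.7,minRadius=90,maxRadius=200)
print(h)
b=crop(im,300,420,170,280,3.3)
if h is not None:
  for x,y,r in h[0]:
    print('circle',x/4+310,y/4+170,r/4); s=3.3
    cv2.circle(b,(int((x/4+10)*s),int(y/4*s)),int(r/4*s),(0,0,255),1)
a=crop(V[0][1],275,395,95,210,3.3)
c=crop(V[1][1],290,420,0,60,3.0)
W=max(a.shape[1]+b.shape[1],c.shape[1]);o=np.zeros((max(a.shape[0],b.shape[0])+c.shape[0],W,3),np.uint8)
o[:a.shape[0],:a.shape[1]]=a;o[:b.shape[0],a.shape[1]:a.shape[1]+b.shape[1]]=b;o[-c.shape[0]:,:c.shape[1]]=c
cv2.imwrite('pics/comp.png',o);print(o.shape,a.shape,b.shape)
E
```

```text
None
(560, 792, 3) (380, 396, 3) (363, 396, 3)
```

View pics/comp.png

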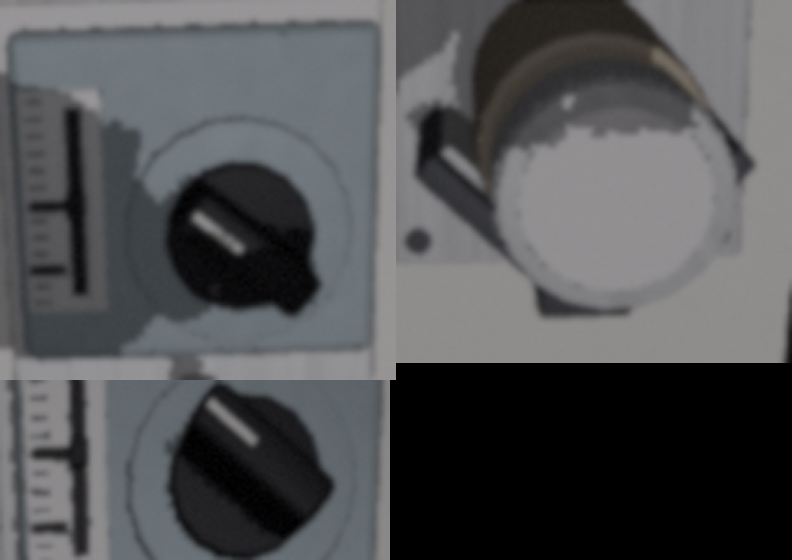

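The crop confirms the choice. In w0 pixels the pointer bar is at (290,158) and the broad mark at (289.5,177), so about 19 mm to go. The knob disc is at (348,166), with the bar's white line running (334,159.5) to (348.6,171.4). The cap on the jar is the large one, at w1 (366,229).

```bash
python3 - <<'E'
from h import *
import pickle
V=pickle.load(open('v.pkl','rb'));A,B=V[0][0],V[1][0]
f=lambda x,y:(275+x/3.3,95+y/3.3)
g=lambda x,y:(290+x/3.,(y-380)/3.)
r={}
for n,a,b in [('ptr',f(50,207),g(52,454)),('mark',f(48,270),g(48,527)),('line1',f(195,213),g(210,402)),('line2',f(243,252),g(256,441)),('disc',f(240,235),g(245,478))]:
    X,e=tri([(A,a),(B,b)]);r[n]=X;print(n,np.round(X,4),e)
for n,p in [('TL',(12,35)),('TR',(378,27)),('BR',(370,347)),('BL',(22,355))]:
    r[n]=onplane(A,f(*p),.058);print(n,np.round(r[n],4))
d=(r['TL']-r['BL']+r['TR']-r['BR'])[:2];yaw=np.arctan2(-d[0],d[1]);d2=(r['TR']-r['TL']+r['BR']-r['BL'])[:2];print('yaw',yaw,np.arctan2(d2[1],d2[0]))
yd=np.array([-np.sin(yaw),np.cos(yaw)])
ctr=sum(r[k] for k in('TL','TR','BR','BL'))[:2]/4
P=[onplane(A,f(*p),.058)[:2] for p in((50,207),(48,270))];print('gap',(P[0]-P[1])@yd)
l=[onplane(A,f(*p),.0935)[:2] for p in((195,213),(243,252))];dl=l[1]-l[0];print('bar yaw',np.arctan2(dl[1],dl[0]),'len',np.linalg.norm(dl),l)
l=[onplane(B,g(*p),.0935)[:2] for p in((210,402),(256,441))];dl=l[1]-l[0];print('bar yaw',np.arctan2(dl[1],dl[0]),l)
print('ctr',ctr,'knob pred',ctr+np.array([np.cos(yaw),np.sin(yaw)])*.012-yd*.01)
print('disc plane',onplane(A,f(240,235),.066),onplane(B,g(245,478),.066))
E
```

```text
ptr [0.4467 0.0951 0.0633] [0.0001, 0.0001]
mark [0.4483 0.0757 0.061 ] [0.0002, 0.0002]
line1 [0.487  0.1052 0.1017] [0.0002, 0.0002]
line2 [0.5005 0.0974 0.1046] [0.0001, 0.0001]
disc [0.5033 0.0961 0.069 ] [0.0001, 0.0001]
TL [0.4292 0.1421 0.058 ]
TR [0.5334 0.16   0.058 ]
BR [0.5507 0.0658 0.058 ]
BL [0.4437 0.047  0.058 ]
yaw 0.16651098420892121 0.17233709440832423
gap 0.019294448083290956
bar yaw -0.5288055057283478 len 0.01696188485465808 [array([0.48736164, 0.10402212]), array([0.50200671, 0.09546481])]
bar yaw -0.48471735641279634 [array([0.48786668, 0.10738848]), array([0.50170285, 0.10010206])]
ctr [0.48923827 0.10371533] knob pred [0.50272972 0.09584255]
disc plane [0.50357007 0.09567916 0.066     ] [0.50373728 0.09678147 0.066     ]
```

Measured: clamp yaw 0.169, knob axis (0.503, 0.096), bar top about 0.099, and a gap of 19.3 mm, so q0≈0.71. The bar yaw of -0.53 agrees with that. I'll grip the bar and turn to q≈1.9.

```bash
cat >> h.py <<'E'
KX=np.array([.503,.096]);CY=.169
def tyaw():
    x=Ro.from_quat(arm.read_eef_rot()).as_matrix()[:,0];return np.arctan2(x[1],x[0])
E
python3 - <<'E'
from h import *
y0=CY-.714+np.pi
arm.move_gripper(.6,60)
arm.movep([*KX,.23],quat(y0));arm.line_to([*KX,.147],.12)
print(arm.read_time(),arm.read_tool_pos(),np.round(arm.read_joint_positions(),2),arm.read_ft_force())
arm.move_gripper(0,60);print('open',arm.read_opening(),arm.read_finger_force(),arm.read_ft_force(),arm.read_wrist_torque())
for q in np.arange(.9,1.91,.2):
    arm.movep([*KX,.147],quat(CY-q+np.pi))
    print(round(q,2),'act',round(CY+np.pi-tyaw(),3),np.round(arm.read_ft_force(),1),np.round(arm.read_wrist_torque(),2),np.round(arm.read_tool_pos(),4))
arm.pause(.2);im=snapshot('wrist');cv2.imwrite('pics/k1.png',im);print(arm.read_time(),arm.read_opening())
E
```

```text
5.075 [0.50361806 0.09563767 0.1477692 ] [-0.29  0.63  0.09  1.98 -0.1   0.53  0.89] [-0.24003198 -0.16312212  0.3544888 ]
open 0.15263475919621827 60.826706886291504 [-2.67682686 -1.52459237  5.2485627 ] [-0.26401682  0.37392426  0.09392377]
0.9 act 0.902 [-2.5 -0.6  6. ] [-0.19  0.4  -0.22] [0.5029 0.0957 0.1478]
1.1 act 1.102 [-0.8 -1.3  5.7] [-0.24  0.38 -0.15] [0.5029 0.0956 0.1478]
1.3 act 1.302 [-2.5 -0.2  5.2] [-0.23  0.41 -0.21] [0.5029 0.0956 0.1478]
1.5 act 1.502 [-2.  -2.2  6.2] [-0.24  0.42 -0.17] [0.5028 0.0956 0.1478]
1.7 act 1.702 [-1.7 -1.4  6.6] [-0.25  0.44 -0.17] [0.5028 0.0956 0.1478]
1.9 act 1.901 [-2.5 -1.4  6.1] [-0.2   0.51 -0.1 ] [0.5027 0.0956 0.1478]
7.2917 0.15227383160897243
```

View pics/k1.png

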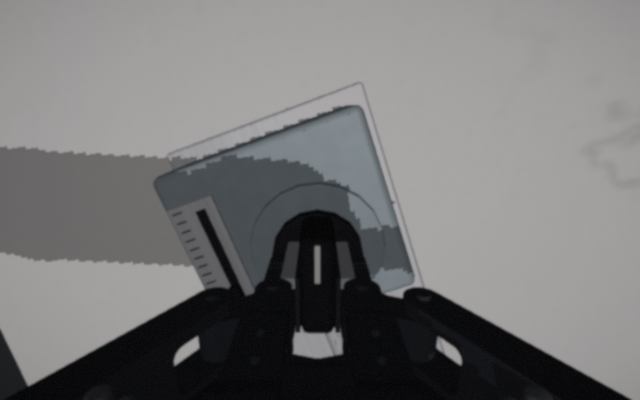

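The bar sits squarely between the fingers at (318,265), and the pointer is hidden behind the left finger. I'll turn to 2.0, release, rise and look at the scale and cap from two places.

```bash
python3 - <<'E'
from h import *
import pickle
for q in (1.95,2.0):
    arm.movep([*KX,.147],quat(CY-q+np.pi))
arm.pause(.2);print('q',CY+np.pi-tyaw())
arm.move_gripper(.6,60);arm.line_to([*KX,.23],.2)
V=[]
for i,p in enumerate([[.48,-.005,.32],[.48,-.085,.32]]):
    arm.movep(p,quat(1.74));arm.pause(.2);C=cam('wrist');im=snapshot('wrist');V.append((C,im))
pickle.dump(V,open('v2.pkl','wb'));print(arm.read_time())
cr=lambda im,x0,x1,y0,y1,s:cv2.resize(im[y0:y1,x0:x1],None,fx=s,fy=s,interpolation=cv2.INTER_CUBIC)
h=[proj(C,[.517,-.065,.13]) for C,_ in V];print(h, [proj(C,[.4475,.0757,.058]) for C,_ in V])
def at(im,c,w,hh,s):
    x0=int(max(0,c[0]-w//2));y0=int(max(0,c[1]-hh//2));print('crop',x0,y0,s);return cr(im,x0,x0+w,y0,y0+hh,s)
a=at(V[0][1],proj(V[0][0],[.47,.0857,.058]),130,80,3);b=at(V[0][1],h[0],130,110,3);c=at(V[1][1],h[1],130,110,3)
o=np.zeros((570,780,3),np.uint8);o[:240,:390]=a;o[240:,:390]=b;o[240:,390:]=c
cv2.imwrite('pics/comp2.png',cv2.convertScaleAbs(o,alpha=1.3))
E
```

```text
q 2.000051321349774
10.5333
[array([348.73539006, 272.97413757]), array([366.97400679, 182.00874535])] [array([298.70015   ,  91.46550945]), array([311.59818848,  -2.8683623 ])]
crop 259 44 3
crop 283 217 3
crop 301 127 3
```

View pics/comp2.png

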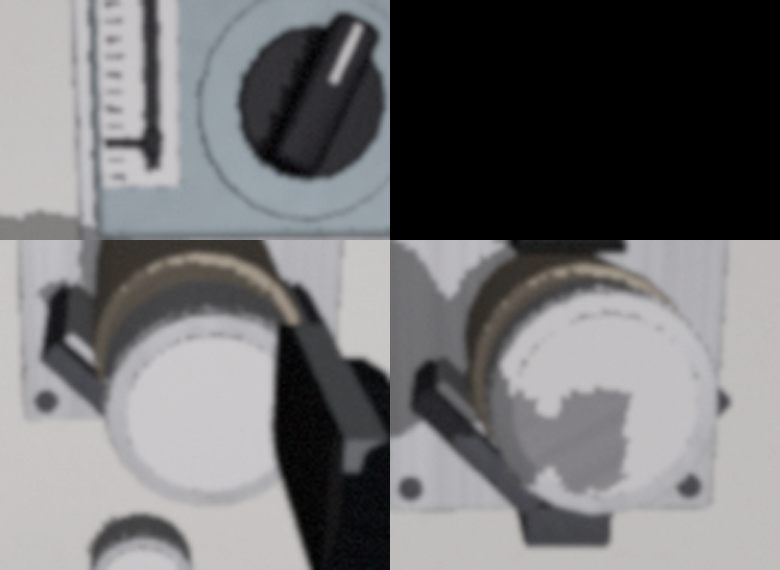

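The pointer now lies on the broad mark, at (125,143) in the crop, with the bar at q≈2.0. The cap's top circle is centred at w(351.7,272.7) in view 1 and (372,181) in view 2.

```bash
python3 - <<'E'
from h import *
import pickle
V=pickle.load(open('v2.pkl','rb'));a=(351.7,272.7);b=(372,181)
print(tri([(V[0][0],a),(V[1][0],b)]),onplane(V[0][0],a,.1345),onplane(V[1][0],b,.1345))
C=V[1][0];l=onplane(C,(301+97/3,181),.133);r=onplane(C,(301+327/3,181),.133);t=onplane(C,(372,127+52/3),.133);d=onplane(C,(372,127+275/3),.133)
print('widths',np.linalg.norm(l-r),np.linalg.norm(t-d),(l+r)/2,(t+d)/2)
R=np.array([[np.cos(.169),-np.sin(.169)],[np.sin(.169),np.cos(.169)]])
print('pred',KX+R@np.array([-.012,-.16]))
E
```

```text
(array([ 0.51953371, -0.0629686 ,  0.13284044]), [0.0006, 0.0006]) [ 0.51855342 -0.0620739   0.1345    ] [ 0.51985548 -0.06269319  0.1345    ]
widths 0.06009672737163988 0.05965847076923099 [ 0.51989615 -0.0630137   0.133     ] [ 0.52043527 -0.0642485   0.133     ]
pred [ 0.51808243 -0.06373891]
```

The cap measures 60 mm wide, centred at (0.5195, -0.063) with its top at about 0.133, which matches the text. I'll grip it and turn counter-clockwise in small steps, watching the wrist force.

```bash
python3 - <<'E'
from h import *
P=np.array([.5195,-.063]);y0=1.25
arm.move_gripper(1.0,80)
arm.movep([*P,.25],quat(y0));arm.line_to([*P,.173],.12)
f0=arm.read_ft_force();print(arm.read_time(),arm.read_tool_pos(),f0)
arm.move_gripper(0,80);f=arm.read_ft_force();m=arm.read_wrist_torque();print('grip',arm.read_opening(),arm.read_finger_force(),np.round(f,1),np.round(m,2))
for s in np.arange(.06,1.0,.06):
    arm.movep([*P,.173],quat(y0+s))
    g=arm.read_ft_force();print(round(s,2),round(tyaw()-y0,3),np.round(g,1),np.round(arm.read_wrist_torque(),2),round(arm.read_tool_pos()[2],4))
    if s>.5 and g[2]-f[2]>7: print('freed');break
print(arm.read_time(),arm.read_opening());cv2.imwrite('pics/s3.png',snapshot('scene'))
E
```

```text
12.2333 [ 0.52000251 -0.06352186  0.17403076] [ 0.99598346 -0.37073035  0.18205441]
grip 0.6852803394108822 84.60899907164276 [-1.6 -0.8  6.5] [ 0.04  0.15 -0.05]
0.06 0.06 [-0.5 -0.1  7.1] [0.   0.26 0.05] 0.1744
0.12 0.12 [-1.1  1.4  6.5] [0.03 0.21 0.06] 0.1744
0.18 0.18 [-1.1  0.   7. ] [0.01 0.2  0.06] 0.1744
0.24 0.24 [-0.6  0.   6.3] [-0.01  0.11  0.06] 0.1744
0.3 0.3 [-0.7  0.9  5.1] [0.02 0.12 0.06] 0.1744
0.36 0.36 [-0.5  0.5  5.2] [-0.02  0.19  0.08] 0.1744
0.42 0.42 [-1.   0.2  5.9] [ 0.02  0.12 -0.02] 0.1745
0.48 0.48 [-1.   0.2  6.1] [ 0.06  0.14 -0.  ] 0.1745
0.54 0.54 [-0.3  0.6  6.8] [0.06 0.14 0.1 ] 0.1745
0.6 0.6 [-0.2  0.6  6.7] [0.04 0.19 0.05] 0.1745
0.66 0.66 [-0.9  0.5  7. ] [0.02 0.24 0.01] 0.1746
0.72 0.72 [-2.   0.8 10. ] [0.05 0.29 0.02] 0.175
0.78 0.78 [-2.1  0.  12.9] [0.04 0.47 0.07] 0.1755
0.84 0.84 [-2.4  0.2 16.1] [0.11 0.54 0.07] 0.1759
freed
16.1 0.6849446076521417
```

```bash
python3 - <<'E'
from h import *
P=np.array([.5195,-.063]);y0=1.25
rd=lambda t:print(t,round(tyaw()-y0,3),np.round(arm.read_ft_force(),1),np.round(arm.read_wrist_torque(),2),np.round(arm.read_tool_pos(),4))
arm.pause(.3);rd('wait')
for s in (.9,.96): arm.movep([*P,.173],quat(y0+s));rd(s)
arm.pause(.3);rd('wait');C=cam('wrist');cv2.imwrite('pics/w5.png',snapshot('wrist'))
a=cv2.imread('pics/scene0.png')[215:315,235:385];b=snapshot('scene')[215:315,235:385]
cv2.imwrite('pics/c5.png',np.hstack([cv2.resize(x,None,fx=2.6,fy=2.6,interpolation=2) for x in(a,b)]));print(arm.read_time())
E
```

```text
wait 0.84 [-2.7  0.3 15.7] [0.12 0.52 0.09] [ 0.5209 -0.0633  0.1759]
0.9 0.9 [-1.2  0.1 15.5] [0.13 0.53 0.09] [ 0.5209 -0.0633  0.1759]
0.96 0.96 [-2.5  1.3 14.9] [0.17 0.56 0.14] [ 0.5209 -0.0632  0.1759]
wait 0.96 [-3.3  0.3 14.9] [0.17 0.58 0.03] [ 0.5209 -0.0632  0.1759]
17.35
```

View pics/c5.png

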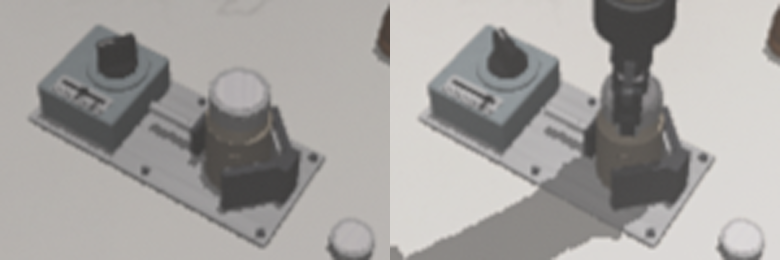

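The jar stands unmoved in its rest with the gripper on the cap. The lift force plateaued after 0.84 rad, so the threads are free. I'll lift straight up, checking the force.

```bash
python3 - <<'E'
from h import *
p=np.array(arm.read_tool_pos());p[:2]=[.5205,-.063]
rd=lambda t:print(t,np.round(arm.read_ft_force(),1),np.round(arm.read_tool_pos(),4),round(arm.read_opening(),3))
ok=True
for z in (.175,.177,.179,.182):
    arm.line_to([.5195,-.063,z],.02);arm.pause(.1);rd(z)
    if arm.read_ft_force()[2]<-6: ok=False;print('stuck');break
if ok:
    arm.line_to([.5195,-.063,.213],.05);arm.pause(.3);rd('up')
a=snapshot('scene')[195:315,235:385];C=cam('wrist');w=snapshot('wrist')
cv2.imwrite('pics/c6.png',np.hstack([cv2.resize(a,(390,312)),cv2.resize(w,(400,250))[:250].copy() if 0 else cv2.copyMakeBorder(cv2.resize(w,(400,250)),0,62,0,0,0)]));print(arm.read_time())
E
```

```text
0.175 [-1.8  0.7 12.2] [ 0.5209 -0.0632  0.1775] 0.687
0.177 [-1.3  1.   7.9] [ 0.5204 -0.0632  0.1783] 0.684
0.179 [-0.  -0.   0.1] [ 0.5191 -0.0629  0.1785] 0.68
0.182 [-1.  -0.6 -1. ] [ 0.5195 -0.063   0.182 ] 0.686
up [ 0.   0.2 -0.5] [ 0.5194 -0.063   0.2127] 0.684
19.9667
```

View pics/c6.png

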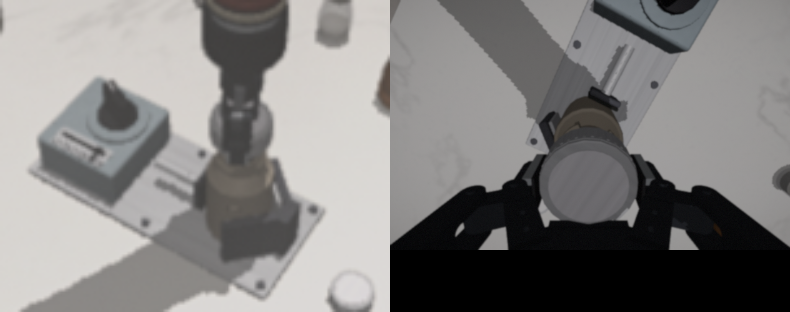

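The cap hangs in the fingers at (240,128), clear of the jar, which is unmoved. The cap-weight reading is -0.5 N. I'll check that it is level by overlaying a horizontal 60 mm circle at the expected height.

```bash
python3 - <<'E'
from h import *
o=[]
zt=.1335+.2127-.1744
for n,s in(('wrist',2.4),('scene',6)):
    C=cam(n);im=snapshot(n)
    c=proj(C,[.5195,-.063,zt-.02]);h=(80,62) if n=='wrist' else (33,48)
    x0,y0=int(c[0]-h[0]),int(c[1]-h[1]);cr=cv2.resize(im[y0:y0+2*h[1],x0:x0+2*h[0]],None,fx=s,fy=s,interpolation=2)
    for z in(zt,zt-.026):
        pts=np.array([(proj(C,[.5195+.03*np.cos(a),-.063+.03*np.sin(a),z])-[x0,y0])*s for a in np.linspace(0,6.28,60)])
        cv2.polylines(cr,[pts.astype(np.int32)],True,(0,0,255) if z==zt else (0,255,0),1)
    cr=cv2.convertScaleAbs(cr,alpha=1.6)
    o.append(cv2.copyMakeBorder(cr,0,600-cr.shape[0],0,0,0))
o=np.hstack(o);print(o.shape);cv2.imwrite('pics/c7.png',o)
E
```

```text
(600, 780, 3)
```

View pics/c7.png

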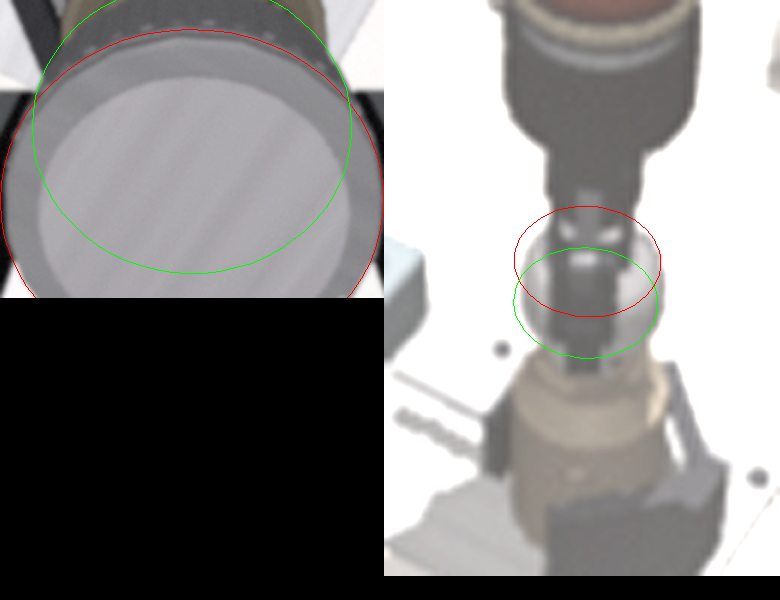

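The level circle fits the cap, which hangs about 3 mm lower than predicted. I'll raise it another 12 mm for margin and hand in.

```bash
python3 - <<'E'
from h import *
from station import ticket
arm.line_to([.5195,-.063,.225],.05);arm.pause(.5)
print(arm.read_time(),arm.read_tool_pos(),arm.read_ft_force(),arm.read_finger_force())
print(ticket.finish_job())
E
```

```text
20.9583 [ 0.51945836 -0.06301199  0.22489575] [-0.37016938 -0.35640434 -0.75687588] 85.64403318800032
the job is handed in; nothing more can be done
None
```

I handed the job in at 21 s: the clamp pointer is at the mark, and the cap is unscrewed and held level about 3 cm above the jar's mouth; the judge's result was not shown.

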